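# Lock a T-foot fitting into the bench strut

### The arm

A 6-joint arm with a two-finger parallel gripper is mounted at the origin on the work surface. World frame = base frame: x ahead of the robot, y to its left, z up, the work surface at z = 0. Lengths are in mm, angles in rad, forces in N, time in s.
With the tool pointing down it reaches from about 250 to 725 mm from the base axis. Payload 4 kg.
Tool frame: the origin (TCP) lies at the very end of the fingers, on their centre line; the grasp point (between the pads) lies 19 mm behind it; z points along the fingers, y is the direction in which the jaws open and shut (so a half turn about z gives the same grasp; the last joint's range is limited). The gripper opens to 85 mm and grips with 20 to 120 N. Pads are 22 mm wide; open, the fingers measure 114 mm over their backs; the gripper's body (76 mm by 85 mm) begins 54 mm behind the grasp point. The pads swing forward as they close: fully open they stand 13 mm farther back than shut.
Start: joints at [1.255, 0.241, 0.005, 1.335, 0, 1.571], TCP at [155.287, 475.274, 231.306] pointing down, gripper open.
Joint ranges: [-2.72, 2.72], [-1.05, 1.87], [-1.09, 1.28], [-1.99, 2.15], [-1.42, 1.44], [-3.14, 3.14]. Speed limits (rad/s): [2.79, 2.79, 3.14, 3.14, 3.14, 3.14].

### API

Orientations are given as [roll, pitch, yaw] about the fixed x, y, z axes, in that order (R = Rz(yaw) Ry(pitch) Rx(roll)).
In Python, from workcell import arm, imaging gives the robot as it stands. The module is installed in compiled form; this text tells all that it offers. Calls block until the motion is done:
- arm.reach(position, orientation): joint-space move of the TCP to a pose.
- arm.servo_line(position, attitude=None, speed=150): straight line of the TCP; attitude=None keeps the orientation; speed is the mean speed in mm/s.
- arm.move_joints(angles): joint-space move.
- arm.set_gripper(opening, newtons=None): finger opening in mm; newtons is the grip in N (None keeps the last); returns when the fingers have stopped.
- arm.dwell(seconds).
- arm.solve_ik(position, orientation): joint angles nearest the present ones, or None.
- imaging.get_image(name): name is "scene" or "top" or "wrist"; returns a dict with "frame" (480x640x3 uint8, red, green, blue), "range_z" (480x640 float32, mm along the optical axis (not along the pixel's ray), 0 where there is no reading), "fx", "fy", "cx", "cy" (pixels), "camera_from_world" (4x4, takes a point from world to camera coordinates). Camera axes: x right, y down, z forward; pixel columns grow to the right and rows downward; lengths in mm; the calibration is good to about 2 mm. A picture is of the moment at which its call begins.
A pose or a line that the arm cannot do raises arm.IKError and nothing moves.
- arm.sign_off(): hands the job in, once; it reports no verdict.
Readings, each from a call of its own:
- arm.get_time(): time.
- arm.get_q(): joint angles.
- arm.get_joint_velocities(): joint speeds.
- arm.get_joint_torque(): joint torques, N m.
- arm.get_position(): TCP position.
- arm.get_tool_rot(): TCP orientation.
- arm.get_wrist_force(): force on the tool from outside, world axes, zero at the start.
- arm.get_torque(): the same for the moment, N m.
- arm.get_opening(): finger opening in mm.
Only numpy, scipy, OpenCV 4.12 (cv2) and the standard library are available. Lean on these libraries where they do the work, as an engineer would, in place of code of your own. Each camera call takes 0.05 s, during which the arm holds its last target.

### The job

Take the fitting with the flat grip tab and oblong T-shaped foot from the rack, lower its foot into the slot of the strut with the foot along the slot, push it gently down against the spring until the foot is below the lips, and give it a quarter turn so that the foot catches under the lips. Then, keeping it turned, slide it along the slot until it bears firmly but gently on the tip of the stop's setscrew, and let go of it there, upright and held up under the lips by the spring. Never force anything, and leave the spare fitting with the round knob and the beaker where they are.

Things in the scene. Friction and masses are not known exactly. Their poses are not given: they have to be found in the camera images.
- tab (a point): T-foot fitting, at the centre of its grip tab: a plain aluminium tab 30 mm along x, 14 mm along y, 30 mm tall, on top of a loose steel part 70 mm tall, about 0.15 kg, standing upright (z up). This point is on the fitting's axis, 55 mm above the foot's underside. Between tab and collar is a stem 12 mm thick, 12 mm long.
- foot (a point): The same fitting, middle of its foot's underside, axes as the tab's. Oblong foot 30 mm along x by 18 mm along y, corners cut, 7 mm thick; above it a round neck 14 mm thick, 11 mm long; then a round collar 34 mm wide, 10 mm thick; then the stem and tab.
- rack: Grey rack block, 90 x 190 x 16 mm, fixed; origin at the middle of its underside. Two round pockets, 42 mm wide, 10 mm deep, at y = +50 and -50 mm: the T-foot fitting stands loosely in one of them, turned anyhow, the spare in the other.
- spare: Spare fitting in the other pocket, not to be used: the same from neck to stem, but with a round knob 26 mm wide, 30 mm tall in place of the flat tab, and a round foot 34 mm wide that does not go through the slot. Loose; origin under its foot, z up. Leave it standing.
- strut: Steel slotted strut screwed to the bench, 250 mm long, 41 wide, 41 tall, closed at both ends. Origin at the middle of its underside; x along it towards the end with the stop, z up. Slot along the middle of its top (y = 0), 21 mm wide; the lips beside it are 7 mm deep (z = 34 to 41 mm); below them the channel is 36 mm wide. Insert and turn anywhere from x = -90 to 15 mm.
- strip_top (a point): Middle of the top of the sprung steel strip at rest, inside the strut along its whole length, 30 mm above the strut's underside. It gives straight down up to 12 mm: 3.5 N to start, 1 N more per mm. A foot just resting on it is still between the lips; its top clears them 3 mm lower; 7 mm lower the collar lands on the lips. Let go when turned, the foot is lifted to the lips, 3 mm below rest.
- stop: Dark steel stop block across the top of the strut, 20 mm along x, 41 wide, 18 tall; origin mid-underside, at strut x = 95 mm, z = 41 mm; axes as the strut's. A rigid 10 mm setscrew runs through it along x, 9 mm above the lips; its tip stands out 6 to 30 mm from the -x face, not measured, different every time. The collar meets it with the tab at strut x = 38 to 62 mm.
- beaker: Glass beaker, 76 mm wide, 95 mm tall, standing loose; origin under it. Leave alone.
Things that resemble listed ones, but are neither listed nor needed, are in the scene too. What is shaped like the part that bears tab but brown or yellow is not meant.

How it is judged (in metres and radians):
On the way, in this order (a step that is already met when the one before it is completed fails the run):
1. the foot, lying along the slot, has been pressed down below the lips (z of tab in the frame of strut below 0.0815 m and y of tab in the frame of strut between -0.004 and 0.004 m and angle between the x axis of tab and the x axis of strut, either way round below 0.3 rad and x of tab in the frame of strut between -0.115 and 0.034 m), for 0.1 s.
2. the foot has been turned a quarter turn under the lips (z of tab in the frame of strut below 0.0835 m and angle between the x axis of tab and the y axis of strut, either way round below 0.25 rad and contact force between fitting and stop below 0.5 N), for 0.1 s.
3. the turned fitting has been slid up to the setscrew and bears on it with more than 2.5 N (contact force between fitting and stop above 2.5 N and angle between the x axis of tab and the y axis of strut, either way round below 0.25 rad and z of tab in the frame of strut below 0.0835 m), for 0.2 s.
At the end, for the whole second after the job is handed in: The fitting is let go and at rest, upright within 5 degrees, its foot across the slot within 14 degrees and lifted by the spring against the underside of the lips (tab 80.2 to 83.5 mm above the strut's underside), where it was slid to the setscrew (tab 34 to 65 mm along the strut from its middle) (z of tab in the frame of strut between 0.0802 and 0.0835 m and angle between the x axis of tab and the y axis of strut, either way round below 0.25 rad and angle between tab's own z axis and vertical below 0.09 rad and x of tab in the frame of strut between 0.034 and 0.065 m and linear speed of fitting below 0.01 m/s); the robot touches nothing.
It fails at once if the fitting is jammed or pried in the strut: its contact forces on strut, strip and stop together pass 60 N (contact force between fitting and strut above 60 N).
It fails at once if the stop is pushed with more than 15 N (contact force between fitting and stop above 15 N).
It fails at once if the spare fitting is moved by more than 20 mm (distance of spare from where it was at the start of the episode above 0.02 m).
It fails at once if the beaker is moved by more than 20 mm (distance of beaker from where it was at the start of the episode above 0.02 m).
It also fails if it takes over 67 s, if anything falls off the work surface, if the arm or the gripper's body presses on something with over 40 N, if the wrist force passes 120 N, or if a joint passes its speed limit or range.

## Working session

There is one attempt and no reset: what is moved stays moved. The work goes in short steps, each a Python script; the robot and the scene stay as the last script left them, time stands still between calls to the robot, and variables do not carry over. Pictures are saved under pics/ and viewed, and the job is handed in when it is done.

```bash
mkdir -p pics
cat > h.py <<'E'
import numpy as np, cv2
from workcell import arm, imaging
def grab(n):
    d=imaging.get_image(n); np.savez('%s.npz'%n,**d); return d
def save(fn,rgb): cv2.imwrite('pics/'+fn,cv2.cvtColor(rgb,cv2.COLOR_RGB2BGR))
def pix2plane(d,u,v,z):
    T=np.linalg.inv(d['camera_from_world']); r=T[:3,:3]@np.array([(u-d['cx'])/d['fx'],(v-d['cy'])/d['fy'],1.]); o=T[:3,3]
    return o+r*(z-o[2])/r[2]
def cloud(d):
    z=d['range_z'].astype(float); v,u=np.mgrid[0:480,0:640]
    P=np.stack([(u-d['cx'])/d['fx']*z,(v-d['cy'])/d['fy']*z,z,np.ones_like(z)],-1)
    W=P@np.linalg.inv(d['camera_from_world']).T
    W=W[...,:3]; W[z<=0]=np.nan; return W
def proj(d,p):
    c=d['camera_from_world']@np.append(p,1.); return d['fx']*c[0]/c[2]+d['cx'],d['fy']*c[1]/c[2]+d['cy']
E
python3 - <<'E'
from h import *
for n in ('top','scene','wrist'):
    d=grab(n); save(n+'0.png',d['frame']); print(n,np.linalg.inv(d['camera_from_world'])[:3].round(2).tolist(),d['fx'],(d['range_z']>0).mean())
print(arm.get_time(),arm.get_tool_rot(),arm.get_opening())
E
```

```text
top [[0.02, -0.99, 0.1, 454.7], [-1.0, -0.02, 0.02, -83.48], [-0.01, -0.1, -0.99, 925.18]] 520.5862294855939 0.996015625
scene [[-0.43, 0.55, -0.71, 1339.14], [0.9, 0.25, -0.35, 314.14], [-0.02, -0.8, -0.6, 736.69]] 615.477415373159 0.9895475260416666
wrist [[0.31, 0.91, 0.27, 85.47], [0.95, -0.3, -0.09, 496.42], [-0.0, 0.28, -0.96, 373.9]] 394.67507347080004 0.995908203125
0.15 [-3.13998636e+00 -3.99291503e-05  2.82578318e+00] 85.34735683839594
```

View pics/top0.png

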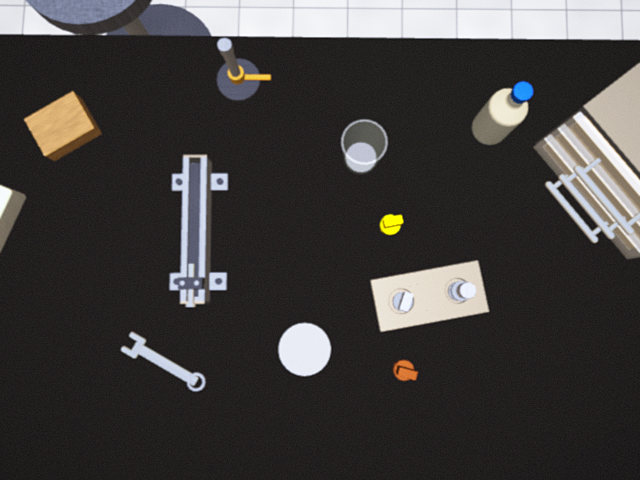

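View pics/scene0.png

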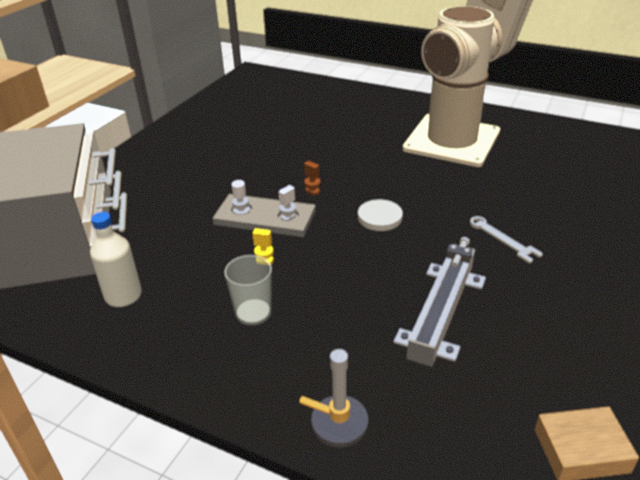

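View pics/wrist0.png

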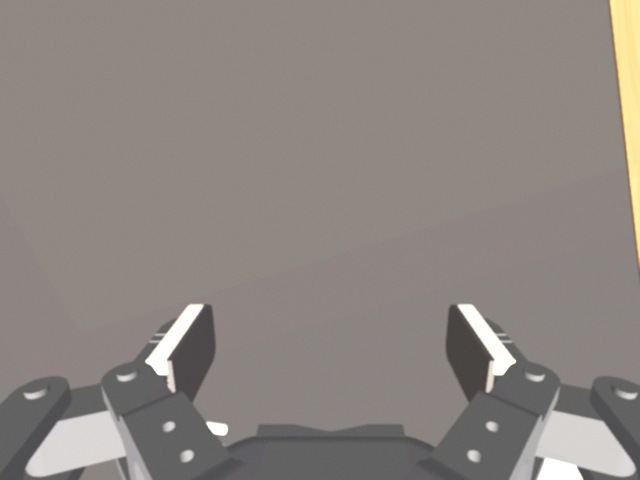

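The top view shows the strut around (195,230) with the stop at (190,283). Four things could be taken for the wanted fitting:
- the silver flat tab in the rack at (402,300)
- the silver round knob in the rack at (463,290), which is the spare
- the yellow one at (391,224)
- the brown one at (405,370)

By the description I choose (402,300). Next is a close crop to check that choice, plus the measurements.

Run:
```python
from h import *
d=dict(np.load('top.npz')); f=d['frame']; W=cloud(d)
a=cv2.resize(f[250:345,360:500],None,fx=5.5,fy=5.5,interpolation=cv2.INTER_CUBIC); save('crop_rack.png',a)
a=cv2.resize(f[145:315,150:250],None,fx=3.5,fy=3.5,interpolation=cv2.INTER_CUBIC)
dd=dict(np.load('scene.npz')); b=cv2.resize(dd['frame'][230:370,390:500],None,fx=4,fy=4,interpolation=cv2.INTER_CUBIC)
h=max(a.shape[0],b.shape[0]); o=np.zeros((h,a.shape[1]+b.shape[1],3),np.uint8);o[:a.shape[0],:a.shape[1]]=a;o[:b.shape[0],a.shape[1]:]=b; save('crop_strut.png',o)
def rect(m,name):
    p=W[m][:,:2].astype(np.float32); r=cv2.minAreaRect(p); print(name,m.sum(),np.round(r[0],1),np.round(r[1],1),round(r[2],2),'z',np.round(np.percentile(W[m][:,2],[5,50,95]),1))
Z=W[...,2]
def box(u0,u1,v0,v1):
    m=np.zeros(Z.shape,bool); m[v0:v1,u0:u1]=1; return m
rect(box(365,495,255,335)&(Z>10)&(Z<20),'rack')
rect(box(380,425,280,318)&(Z>68),'tab')
rect(box(440,490,270,310)&(Z>68),'spare')
rect(box(175,220,150,310)&(Z>36)&(Z<46),'lips')
rect(box(160,235,265,310)&(Z>54)&(Z<66),'stop')
```

```text
rack 4706 [ 471.  -258.7] [ 90.1 190.8] 11.43 z [12.6 15.3 17.8]
tab 170 [ 459.9 -209.4] [14.1 29.7] 71.78 z [71.9 74.9 77.5]
spare 204 [ 479.9 -308.5] [24.4 24.6] 13.94 z [71.8 75.  77.8]
lips 1847 [579.9 151. ] [258.2  43. ] 1.34 z [37.6 40.9 43.7]
stop 392 [480.2 148. ] [68.8 40.7] 3.1 z [54.6 58.3 62.1]
```

View pics/crop_rack.png

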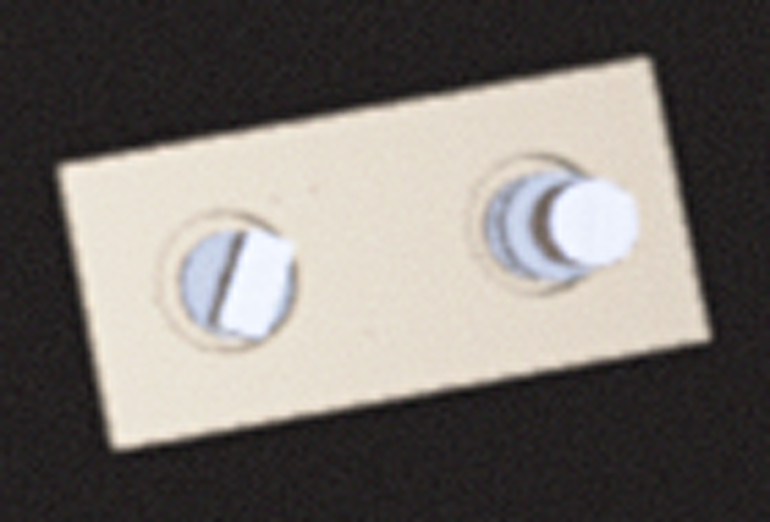

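View pics/crop_strut.png

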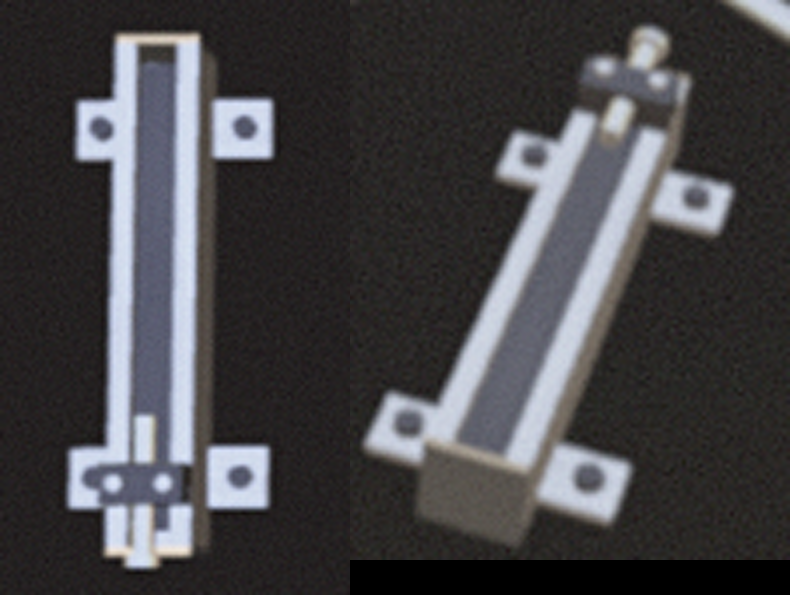

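The crop confirms it. The piece at crop (255,283) is a flat rectangular 14x30 mm tab, and the one at (590,222) is the round knob. The strut crop shows the setscrew tip at about (145,418), pointing up the image (world +x). Next I'll refine the strut pose from its edges and look at the tab with the wrist camera.

```bash
cat >> h.py <<'E'
def crossings(line,thr):
    s=line.astype(float)-thr; i=np.where(s[:-1]*s[1:]<0)[0]; return [(k+s[k]/(s[k]-s[k+1]),np.sign(s[k+1]-s[k])) for k in i]
def lf(P):
    vx,vy,x,y=cv2.fitLine(np.float32(P),cv2.DIST_HUBER,0,0.01,0.01).ravel()
    return np.array([x,y]),np.array([vx,vy])*np.sign(vx)
E
python3 - <<'E'
from h import *
d=dict(np.load('top.npz')); g=cv2.cvtColor(d['frame'],cv2.COLOR_RGB2GRAY)
for r in (190-20,200,230,255): print(r,g[r,180:218].tolist())
L,Rr,li,ri=[],[],[],[]
for r in list(range(195,262,1)):
    row=g[r]
    c=[x for x in crossings(row[176:220],125)]
    if len(c)==4:
        u=[176+x[0] for x in c]
        for l,uu in zip((L,li,ri,Rr),u): l.append(pix2plane(d,uu,r,41)[:2])
print(len(L))
for l in (L,li,ri,Rr):
    p,v=lf(l); print('y at x=580:',p[1]+(580-p[0])*v[1]/v[0],'ang deg',np.degrees(np.arctan2(v[1],v[0])))
E
python3 - <<'E'
from h import *
arm.reach([459.9,-209.4,170],[np.pi,0,-0.318])
d=grab('wrist'); save('w_tab.png',d['frame']); print(arm.get_time(),arm.get_position(),arm.get_tool_rot(),arm.get_wrist_force())
E
```

```text
170 [26, 46, 124, 191, 215, 221, 218, 220, 180, 106, 83, 98, 92, 91, 93, 95, 99, 95, 90, 100, 165, 214, 218, 216, 218, 205, 157, 89, 74, 77, 76, 66, 39, 33, 33, 31, 31, 30]
200 [34, 78, 163, 216, 221, 221, 222, 201, 139, 95, 95, 94, 96, 95, 99, 102, 95, 101, 98, 133, 187, 216, 219, 222, 217, 192, 123, 71, 75, 81, 73, 58, 34, 35, 28, 32, 35, 34]
230 [59, 149, 207, 217, 216, 219, 216, 179, 103, 87, 93, 92, 90, 86, 95, 89, 97, 90, 102, 165, 210, 214, 218, 216, 211, 166, 95, 72, 78, 78, 67, 42, 37, 33, 36, 34, 36, 35]
255 [87, 173, 210, 215, 222, 218, 196, 137, 98, 92, 96, 96, 93, 93, 94, 94, 92, 95, 114, 176, 213, 213, 218, 220, 199, 137, 81, 73, 82, 77, 60, 37, 31, 37, 32, 31, 33, 35]
64
y at x=580: 172.57005 ang deg 1.4565134
y at x=580: 160.94173 ang deg 1.3947287
y at x=580: 142.38708 ang deg 1.5220836
y at x=580: 129.98822 ang deg 1.5148305
2.8583 [ 460.26218287 -208.70136205  170.10262571] [-3.14145451e+00 -2.03341688e-04 -3.16517690e-01] [ 0.72776879  0.3472917  -0.5162989 ]
```

View pics/w_tab.png

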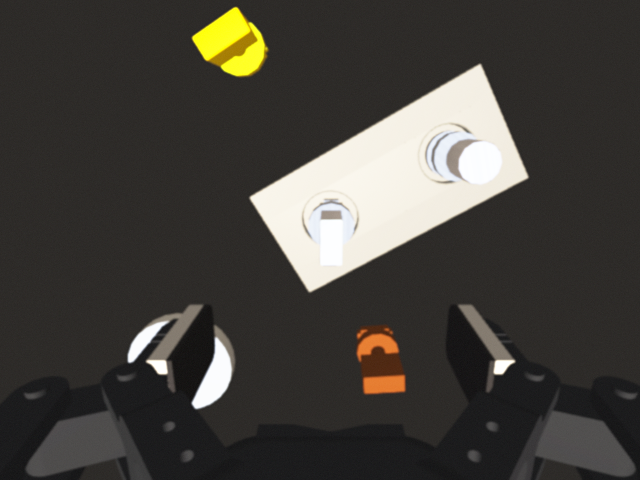

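The wrist view shows the tab top at (331,243), midway between the fingers, with the rack spare at (480,162). Now I'll measure the tab in the wrist image and grasp it.

Run:
```python
from h import *
d=dict(np.load('wrist.npz')); W=cloud(d); Z=W[...,2]
m=np.zeros(Z.shape,bool); m[190:290,290:375]=1; m&=(Z>68)
r=cv2.minAreaRect(W[m][:,:2].astype(np.float32)); print('depth',m.sum(),r,np.median(Z[m]))
g=cv2.cvtColor(d['frame'],cv2.COLOR_RGB2GRAY)
print(g[235,312:352].tolist()); print(g[205:275,331].tolist())
mm=cv2.erode(m.astype(np.uint8),np.ones((3,3)))
pts=np.array([pix2plane(d,u,v,76)[:2] for v,u in zip(*np.where(m))]); r=cv2.minAreaRect(pts.astype(np.float32)); print('plane',r, pts.mean(0))
m2=np.zeros(Z.shape,bool); m2[140:190,440:510]=1; m2&=(Z>68); print('spare',W[m2][:,:2].mean(0))
```

```text
depth 1066 ((458.4683837890625, -210.19976806640625), (13.959718704223633, 30.04920768737793), 71.85770416259766) 76.73859582892294
[239, 240, 239, 239, 239, 240, 239, 237, 247, 254, 254, 254, 254, 254, 254, 254, 254, 254, 254, 254, 254, 254, 254, 254, 254, 254, 254, 254, 254, 253, 249, 243, 242, 241, 239, 239, 238, 238, 238, 233]
[241, 242, 242, 241, 235, 201, 161, 150, 151, 151, 152, 151, 150, 154, 210, 251, 254, 254, 254, 254, 254, 254, 254, 254, 254, 254, 254, 254, 254, 254, 254, 254, 254, 254, 254, 254, 254, 254, 254, 254, 254, 254, 254, 254, 254, 254, 254, 254, 254, 254, 254, 254, 254, 254, 254, 254, 254, 254, 254, 252, 241, 234, 238, 239, 239, 239, 240, 239, 239, 239]
plane ((459.32257080078125, -210.4502716064453), (13.767309188842773, 31.652685165405273), 72.33460235595703) [ 459.30859205 -210.62546269]
spare [ 478.83303297 -308.38628737]
```

Run:
```python
from h import *
arm.set_gripper(50,60)
o=[np.pi,0,-0.316]
arm.servo_line([459.2,-210.2,90],o,120)
arm.servo_line([459.2,-210.2,46],o,60)
arm.dwell(0.2); print(arm.get_position(),arm.get_tool_rot())
arm.set_gripper(8,60); print(arm.get_opening(),arm.get_wrist_force(),arm.get_position())
zg=arm.get_position()[2]
arm.servo_line([459.2,-210.2,150],None,100); arm.dwell(.2)
print(arm.get_opening(),arm.get_wrist_force(),arm.get_position(),arm.get_time())
print('ang',arm.get_tool_rot())
d=grab('wrist'); save('w_held.png',d['frame'])
d=grab('scene'); save('s_held.png',d['frame'])
```

```text
[ 459.54779109 -210.38203641   46.45264183] [ 3.14145695e+00 -9.62774326e-04 -3.16054849e-01]
13.028296909092814 [-0.38883068 -0.46447377  1.42329888] [ 459.32263572 -210.30471463   46.20353744]
13.032909617260959 [ 0.02606044  0.082379   -1.91618254] [ 458.82846327 -210.0179045   149.35706904] 7.0083
ang [-3.14145111e+00  1.32328613e-03 -3.15978272e-01]
```

View pics/w_held.png

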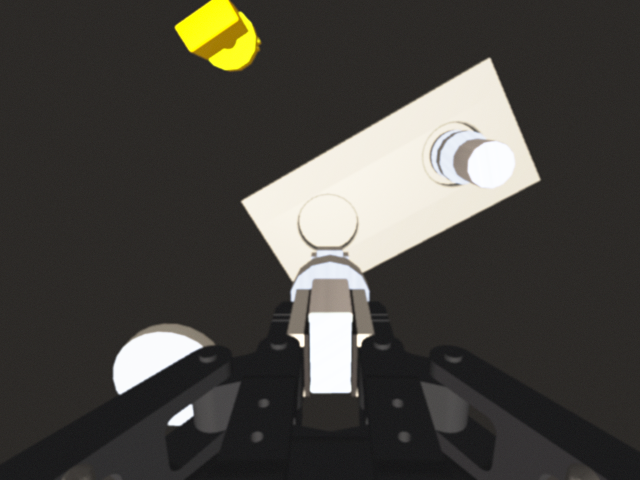

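View pics/s_held.png

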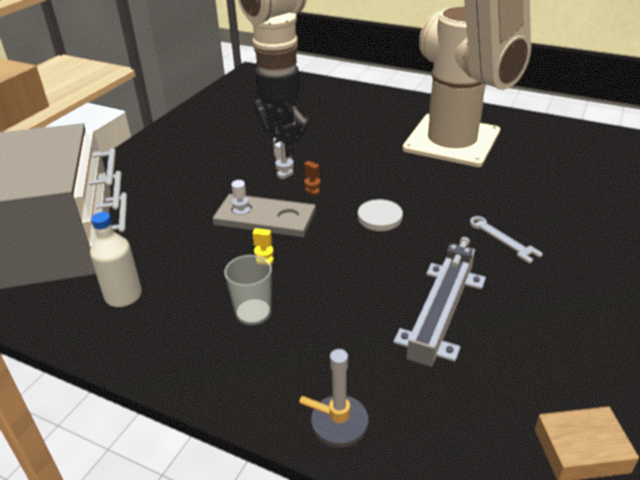

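The wrist view shows the fitting held upright between the pads, with its tab top around (331,355), and the pocket left empty at (328,222). The scene view agrees, and the spare is still standing. Next I'll hover over the slot, aligned with it, and measure slot and held fitting in the same wrist image.

Run:
```python
from h import *
a=np.radians(1.49); yc=151.4+(590-580)*np.tan(a)
arm.servo_line([459.2,-210.2,190],None,150)
arm.reach([590,yc,170],[np.pi,0,a]); arm.dwell(.2)
print(arm.get_position(),arm.get_tool_rot(),arm.get_time(),arm.get_wrist_force(),arm.get_q())
d=grab('wrist'); save('w_slot.png',d['frame']); d=grab('top'); save('t_slot.png',d['frame']); grab('scene')
```

```text
[590.01070337 151.60691696 170.02195378] [-3.14156572e+00 -5.15308578e-05  2.59163890e-02] 12.6083 [-0.88046021  0.02839633 -1.83671068] [ 2.51507562e-01  4.87538339e-01  2.04561568e-01  1.28776331e+00
  1.47239295e-05 -2.91600148e+00]
```

View pics/w_slot.png

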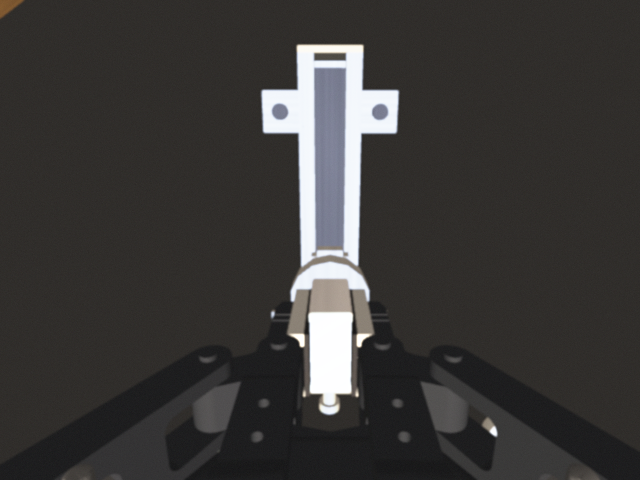

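The wrist view shows the slot centred near u=330, with the lips running 300 to 359 above the fitting. The held tab spans about 309 to 352. Now I'll compute the lateral offset of the slot from the fitting.

Run:
```python
from h import *
d=dict(np.load('wrist.npz')); g=cv2.cvtColor(d['frame'],cv2.COLOR_RGB2GRAY)
S=[[],[],[],[]]
for r in list(range(75,88))+list(range(138,240)):
    c=crossings(g[r,270:400],165)
    if len(c)==4:
        for s,x in zip(S,c): s.append(pix2plane(d,270+x[0],r,41)[:2])
print([len(s) for s in S])
for s in S:
    p,v=lf(s); print('y at 590:',round(p[1]+(590-p[0])*v[1]/v[0],2),'at 680',round(p[1]+(680-p[0])*v[1]/v[0],2),'ang',np.degrees(np.arctan2(v[1],v[0])))
# tab top edges, z = tcp+14.8+15
zt=170.02+14.8+15; T=[[],[]]; 
print(g[350,296:366].tolist())
for r in range(322,388):
    c=[x for x in crossings(g[r,300:362],225)]
    up=[x[0] for x in c if x[1]>0]; dn=[x[0] for x in c if x[1]<0]
    if up and dn: T[0].append(pix2plane(d,300+up[0],r,zt)[:2]); T[1].append(pix2plane(d,300+dn[-1],r,zt)[:2])
for s in T:
    p,v=lf(s); print('tab y at 590:',round(p[1]+(590-p[0])*v[1]/v[0],2),'ang',np.degrees(np.arctan2(v[1],v[0])),np.array(s)[:,0].min(),np.array(s)[:,0].max())
W=cloud(d); Z=W[...,2]; print(Z[300:400:10,331].round(1), W[300:400:10,331,0].round(1))
# collar front and foot: collar z tcp+14.8-27..; circle fit bottom half
m=(Z>140)&(Z<165); m[:, :280]=0; m[:,380:]=0; m[:250]=0;m[330:]=0
P=W[m]; print('collar pts',m.sum(),P.min(0),P.max(0))
# far end
col=g[30:80,345]; print(col.tolist())
print('far end top edge x', [pix2plane(d,u,45.5,41)[:2].round(1).tolist() for u in (305,355)])
```

```text
[101, 101, 101, 101]
y at 590: 171.92 at 680 173.92 ang 1.2777048
y at 590: 160.89 at 680 163.02 ang 1.3573024
y at 590: 141.17 at 680 143.19 ang 1.2856878
y at 590: 130.1 at 680 132.3 ang 1.3999469
[29, 29, 30, 28, 30, 26, 35, 56, 78, 91, 92, 86, 80, 134, 234, 255, 255, 254, 254, 254, 254, 254, 254, 254, 254, 254, 254, 254, 254, 254, 254, 254, 254, 254, 254, 254, 254, 254, 254, 254, 254, 254, 254, 254, 254, 254, 254, 254, 254, 254, 254, 255, 255, 255, 251, 173, 85, 84, 90, 89, 84, 62, 42, 31, 29, 30, 32, 29, 30, 27]
tab y at 590: 157.06 ang 1.3587176 575.1171700132886 599.6656384011587
tab y at 590: 143.85 ang 1.7557554 575.4621080822891 600.0015207219867
[190.4 198.6 200.5 200.9 199.8 200.5 200.  200.4 200.9 201.7] [603.1 603.4 600.9 597.6 593.3 590.  586.  582.4 578.9 575.6]
collar pts 1666 [587.35976848 133.97052298 148.22183609] [605.84665678 167.1843218  160.23330738]
[45, 49, 46, 43, 46, 47, 45, 45, 45, 44, 44, 45, 44, 56, 128, 219, 248, 250, 250, 250, 251, 246, 214, 151, 126, 124, 126, 125, 124, 129, 169, 224, 238, 239, 240, 239, 235, 215, 177, 157, 156, 162, 165, 164, 164, 165, 166, 164, 167, 167]
far end top edge x [[706.3, 169.2], [707.1, 137.7]]
```

Run:
```python
from h import *
a=0.0245; o=[np.pi,0,a]; x,y=590,151.95
arm.servo_line([x,y,84],o,100); arm.dwell(.3)
f0=np.mean([arm.get_wrist_force() for _ in range(3)],0); t0=arm.get_torque(); print('bias',f0,t0,arm.get_position(),arm.get_time())
np.save('f0.npy',f0)
for z in np.arange(82,70.5,-1.5):
    arm.servo_line([x,y,z],o,15); f=arm.get_wrist_force()-f0; p=arm.get_position()
    print(z,p.round(2),f.round(2),(arm.get_torque()-t0).round(3),round(arm.get_time(),2))
    if abs(f[2])>3 or np.hypot(*f[:2])>4: print('contact'); break
```

```text
bias [ 0.18631545 -0.11599888 -1.53477405] [-0.0275726   0.01198608  0.01003821] [590.30782923 152.02944454  84.57634387] 14.0667
82.0 [589.84 151.89  81.81] [-0.59 -0.01  0.13] [-0.007  0.015  0.01 ] 14.35
80.5 [589.85 151.92  80.3 ] [ 0.25 -0.15 -0.37] [ 0.018 -0.038  0.013] 14.6
79.0 [589.89 151.93  78.84] [-0.44 -0.62 -1.02] [ 0.009 -0.024 -0.017] 14.85
77.5 [589.88 151.89  77.35] [-0.51  0.51  0.08] [ 0.019 -0.009 -0.041] 15.1
76.0 [589.87 151.93  75.83] [-0.63  0.47  0.19] [-0.003  0.027  0.001] 15.35
74.5 [589.89 151.92  74.35] [-0.22 -0.67  0.23] [ 0.017  0.02  -0.031] 15.6
73.0 [589.87 151.92  72.83] [-0.67 -0.87  0.03] [-0.038  0.022  0.002] 15.85
71.5 [589.86 151.93  71.32] [-0.87  0.28  0.02] [-0.018 -0.02  -0.024] 16.1
```

The foot went into the slot with no side force. Now I'll press it gently down against the spring.

Run:
```python
from h import *
a=0.0245; o=[np.pi,0,a]; x,y=590,151.95
f0=np.load('f0.npy'); zz=[]
for z in np.arange(70.5,63.4,-0.75):
    arm.servo_line([x,y,z],o,10); fs=np.mean([arm.get_wrist_force() for _ in range(3)],0)-f0; p=arm.get_position()
    print(z,p.round(2),fs.round(2),round(arm.get_time(),2))
    if fs[2]>8.3 or np.hypot(*fs[:2])>6: break
arm.dwell(.25); f=np.mean([arm.get_wrist_force() for _ in range(3)],0)-f0; print(f,arm.get_position(),arm.get_opening())
d=grab('scene'); save('s_press.png',cv2.resize(d['frame'][200:380,380:520],None,fx=3.3,fy=3.3))
```

```text
70.5 [589.94 151.93  70.4 ] [-0.54  1.02 -0.61] 16.35
69.75 [590.13 152.    70.21] [-0.72 -0.26  3.35] 16.6
69.0 [590.15 151.99  69.33] [-1.26  0.12  3.94] 16.85
68.25 [590.14 151.96  68.46] [-0.81 -0.63  4.79] 17.1
67.5 [590.14 151.99  67.66] [-2.08 -0.19  5.4 ] 17.35
66.75 [590.11 152.    66.89] [-0.73 -0.78  5.43] 17.6
66.0 [590.17 152.    66.17] [-1.95  0.05  7.37] 17.85
65.25 [590.15 152.01  65.56] [-1.98 -0.05  7.3 ] 18.1
64.5 [590.18 152.02  64.93] [-1.67 -0.57  8.12] 18.35
63.75 [590.17 152.    64.3 ] [-2.32  0.94  9.62] 18.6
[-2.28003188  0.06597002  8.91982717] [590.19111239 152.01275341  64.35881247] 13.140915930273431
```

View pics/s_press.png

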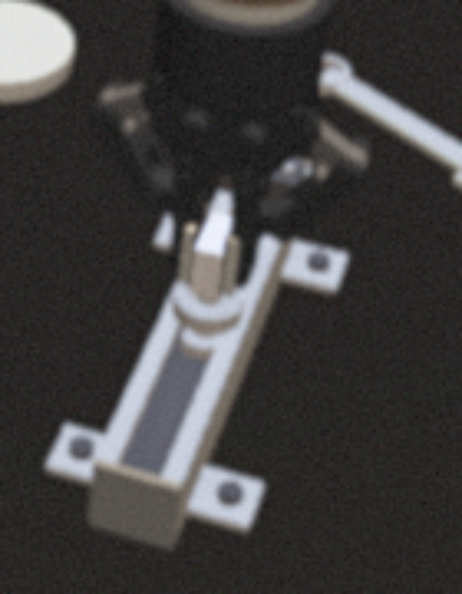

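The foot is about 5.8 mm down at about 9 N, so it is below the lips and the collar is clear. Now the quarter turn, stepwise with checks. I go in the negative direction because joint 6 has no room the other way.

Run:
```python
from h import *
a=0.0245; x,y,z=590,151.95,63.75
f0=np.load('f0.npy')
for k in range(1,10):
    arm.servo_line([x,y,z],[np.pi,0,a-np.radians(10*k)],20)
    f=np.mean([arm.get_wrist_force() for _ in range(3)],0)-f0
    print(k*10,arm.get_position().round(2),arm.get_tool_rot().round(3),f.round(2),arm.get_torque().round(3),round(arm.get_time(),2))
    if np.linalg.norm(f[:2])>8 or f[2]>16 or abs(arm.get_torque()[2])>0.4: print('STOP');break
```

```text
10 [591.01 152.09  64.62] [-3.141e+00 -2.000e-03 -1.500e-01] [-0.7   0.32  8.03] [-0.172  0.246 -0.011] 19.23
20 [591.34 152.05  64.74] [-3.14e+00 -3.00e-03 -3.25e-01] [ 0.21 -0.32  7.19] [-0.109  0.098 -0.007] 19.55
30 [591.42 151.99  64.78] [-3.14e+00 -3.00e-03 -5.00e-01] [-0.53 -0.71  8.29] [-0.179  0.04  -0.044] 19.88
40 [591.39 151.97  64.76] [-3.139e+00 -2.000e-03 -6.740e-01] [-0.63 -0.55  8.13] [-0.173 -0.008 -0.042] 20.2
50 [591.37 151.99  64.76] [-3.139e+00 -2.000e-03 -8.490e-01] [-0.76 -0.17  8.76] [-0.162  0.095 -0.015] 20.52
60 [591.34 151.97  64.72] [-3.139e+00 -1.000e-03 -1.023e+00] [-0.24 -0.1   8.13] [-0.133  0.11  -0.069] 20.85
70 [591.35 152.    64.75] [-3.139e+00 -1.000e-03 -1.198e+00] [-0.2  -0.7   8.55] [-0.134  0.11  -0.044] 21.18
80 [591.32 152.05  64.74] [-3.139 -0.    -1.372] [-0.47 -0.4   8.07] [-0.194  0.055  0.002] 21.5
90 [591.33 152.04  64.75] [-3.139  0.    -1.547] [0.19 0.07 8.06] [-0.051  0.084 -0.019] 21.82
```

Run:
```python
from h import *
d=dict(np.load('top.npz'))
# note: last saved top (arm over strut?)
print('tip',pix2plane(d,191.4,264.2,52))
a=0.0245; x,y=591.3,152.0; o=[np.pi,0,a-np.pi/2]; f0=np.load('f0.npy')
u=-np.array([np.cos(a),np.sin(a)])
arm.servo_line([x,y,66],o,15); arm.dwell(.2)
F=lambda: np.mean([arm.get_wrist_force() for _ in range(4)],0)-f0
print(arm.get_position().round(2),F().round(2))
for s in (12,24,34):
    arm.servo_line([x+u[0]*s,y+u[1]*s,66],o,40); print(s,arm.get_position().round(2),F().round(2),round(arm.get_time(),2))
```

```text
tip [516.09106668 148.91447371  52.        ]
[591.49 152.05  66.19] [-0.94 -0.03  7.76]
12 [579.55 151.9   66.42] [ 2.15 -0.16  5.22] 22.8
24 [566.75 151.38  66.03] [ 1.75 -0.06  7.22] 23.25
34 [556.67 151.13  66.  ] [ 1.28 -0.11  7.3 ] 23.65
```

Run:
```python
from h import *
a=0.0245; x,y=591.3,152.0; o=[np.pi,0,a-np.pi/2]; f0=np.load('f0.npy')
u=-np.array([np.cos(a),np.sin(a)])
F=lambda: np.mean([arm.get_wrist_force() for _ in range(4)],0)-f0
b=None
steps=list(np.arange(36,50,1.0))+list(np.arange(50,75,.5))
base=[]
for s in steps:
    arm.servo_line([x+u[0]*s,y+u[1]*s,66],o,10); f=F(); p=arm.get_position(); fx=f[0]
    if len(base)>=4: bm=np.median(base[-8:])
    else: bm=1.6
    if s>46 or fx-bm>1.5: print(round(s,2),p.round(2),f.round(2),round(fx-bm,2),round(arm.get_time(),2))
    if fx-bm>4.2: print('bearing');break
    if fx-bm<1.5: base.append(fx)
arm.dwell(.4)
print(F().round(2),arm.get_position().round(2),np.round(bm,2),arm.get_time(),arm.get_torque(),'s',s)
```

```text
37.0 [554.62 151.1   66.21] [3.22 0.34 7.27] 1.62 24.25
38.0 [553.61 151.09  66.23] [ 3.23 -0.13  6.41] 1.63 24.5
47.0 [544.63 150.86  66.2 ] [3.57 1.03 7.25] 0.69 26.75
48.0 [543.65 150.85  66.23] [2.87 0.29 6.96] -0.31 27.0
49.0 [542.66 150.84  66.24] [ 3.94 -0.5   6.92] 0.76 27.25
50.0 [541.65 150.77  66.2 ] [4.07 0.31 7.07] 0.61 27.5
50.5 [541.23 150.79  66.24] [ 3.2  -0.2   6.16] -0.26 27.75
51.0 [540.72 150.76  66.23] [3.12 0.13 7.06] -0.17 28.0
51.5 [540.25 150.77  66.23] [ 2.63 -0.36  7.15] -0.53 28.25
52.0 [539.77 150.76  66.24] [3.62 0.05 5.94] 0.46 28.5
52.5 [539.27 150.75  66.24] [ 2.48 -0.33  6.02] -0.91 28.75
53.0 [538.76 150.71  66.25] [3.21 0.89 6.81] 0.05 29.0
53.5 [538.24 150.71  66.23] [3.88 1.56 6.43] 0.67 29.25
54.0 [537.77 150.7   66.24] [3.6  1.38 6.03] 0.4 29.5
54.5 [537.24 150.69  66.23] [3.15 0.67 5.72] -0.06 29.75
55.0 [536.75 150.68  66.25] [4.04 0.44 6.93] 0.86 30.0
55.5 [536.26 150.67  66.23] [3.64 0.34 6.92] 0.23 30.25
56.0 [535.74 150.65  66.24] [4.04 0.79 6.24] 0.43 30.5
56.5 [535.22 150.63  66.21] [3.32 0.27 6.19] -0.3 30.75
57.0 [534.74 150.61  66.23] [ 3.62 -0.01  6.96] -0.0 31.0
57.5 [534.25 150.6   66.22] [3.14 0.88 7.15] -0.49 31.25
58.0 [533.75 150.6   66.23] [3.67 0.51 7.55] 0.06 31.5
58.5 [533.27 150.59  66.22] [ 3.06 -0.03  7.34] -0.57 31.75
59.0 [532.99 150.58  66.27] [ 3.65 -0.39  5.84] 0.02 32.0
59.5 [532.91 150.59  66.32] [ 5.66 -0.22  5.84] 2.04 32.25
60.0 [532.85 150.59  66.35] [ 6.43 -0.13  5.04] 2.8 32.5
60.5 [532.8  150.56  66.41] [7.26 0.08 3.97] 3.63 32.75
61.0 [532.73 150.59  66.44] [8.29 0.53 3.09] 4.66 33.0
bearing
[8.4  0.65 4.06] [532.75 150.61  66.45] 3.63 33.4 [-0.05436729 -2.00672164  0.00997152] s 61.0
```

Contact came at about s=59 mm. The bearing force is now about 4.8 N above sliding friction. I'll add a little more, hold, then ease off, let the spring take it up to the lips, and release.

Run:
```python
from h import *
a=0.0245; x,y=591.3,152.0; o=[np.pi,0,a-np.pi/2]; f0=np.load('f0.npy')
u=-np.array([np.cos(a),np.sin(a)])
F=lambda: np.mean([arm.get_wrist_force() for _ in range(4)],0)-f0
go=lambda s,z,v: arm.servo_line([x+u[0]*s,y+u[1]*s,z],o,v)
go(61.6,66,10); arm.dwell(.6); print('press',F().round(2),arm.get_position().round(2))
go(61,66.6,5); arm.dwell(.2); print(F().round(2),arm.get_position().round(2))
go(60.2,67.2,5); arm.dwell(.3); print('eased',F().round(2),arm.get_position().round(2),arm.get_tool_rot().round(4))
d=grab('wrist'); save('w_end.png',d['frame']); d=grab('scene'); save('s_end.png',cv2.resize(d['frame'][200:380,380:520],None,fx=3.3,fy=3.3)); print(arm.get_time())
```

```text
press [8.47 0.87 3.22] [532.67 150.6   66.47]
[ 8.93 -0.97  3.35] [532.76 150.59  66.94]
eased [7.42 0.02 3.06] [532.81 150.56  67.19] [-3.1384e+00 -1.0000e-04 -1.5466e+00]
35.5167
```

View pics/w_end.png

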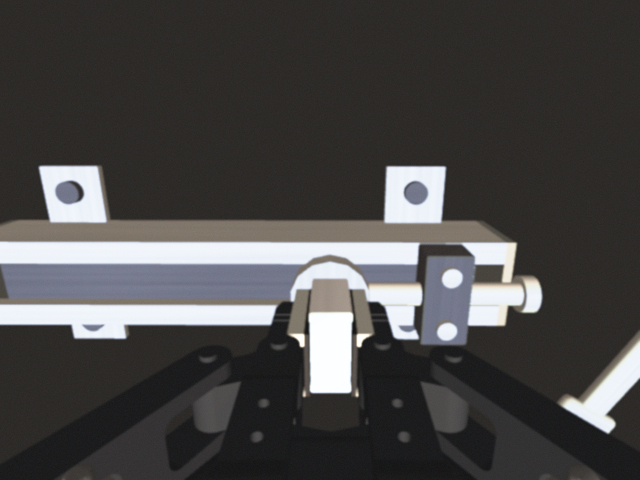

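View pics/s_end.png

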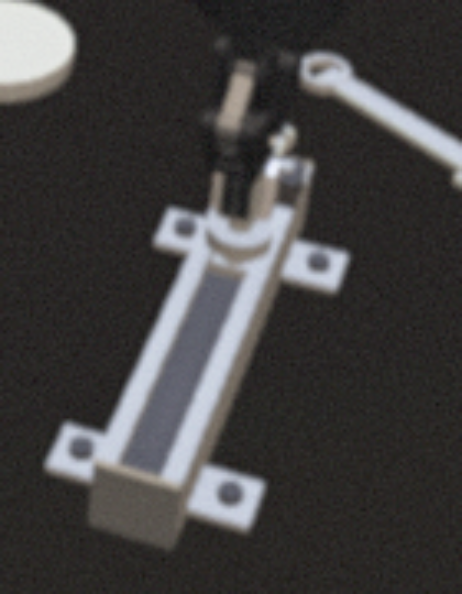

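The wrist view shows the collar against the setscrew tip at (370,293) and the tab across the slot. The scene view agrees. Releasing.

Run:
```python
from h import *
a=0.0245; o=[np.pi,0,a-np.pi/2]
f0=np.load('f0.npy')
arm.set_gripper(34); arm.dwell(.2); p=arm.get_position(); print(p.round(2),arm.get_opening(),(arm.get_wrist_force()-f0).round(2))
arm.servo_line([p[0],p[1],120],o,60); arm.servo_line([p[0],p[1],190],o,120)
arm.servo_line([p[0],p[1]+30,230],o,120); arm.dwell(.5)
d=grab('wrist'); save('w_fin.png',d['frame']); d=grab('scene'); save('s_fin.png',cv2.resize(d['frame'][200:380,300:520],None,fx=3.3,fy=3.3)); grab('top')
print(arm.get_time(),arm.get_wrist_force())
d=dict(np.load('wrist.npz')); W=cloud(d); Z=W[...,2]
m=(Z>88)&(Z<105)&(abs(W[...,0]-533)<40)&(abs(W[...,1]-150)<40)
P=W[m]; r=cv2.minAreaRect(P[:,:2].astype(np.float32)); print('tab top',m.sum(),r,np.median(P[:,2]))
m=(Z>36)&(Z<46)&(abs(W[...,1]-150)<25)&(W[...,0]>545); print('lip z',np.median(Z[m]))
m=(Z>62)&(Z<75)&(abs(W[...,0]-533)<22)&(abs(W[...,1]-150)<22); print('collar',m.sum(),W[m].mean(0) if m.any() else None)
```

```text
[530.53 150.44  66.88] 33.88870516479951 [ 0.43 -0.74  2.  ]
39.0333 [0.56143114 0.18402504 0.58206077]
tab top 863 ((532.2785034179688, 149.67941284179688), (13.545294761657715, 29.61489486694336), 1.621459722518921) 97.70106444466143
lip z 41.594406155907905
collar 18 [532.65498462 135.08783534  72.98499424]
```

View pics/w_fin.png

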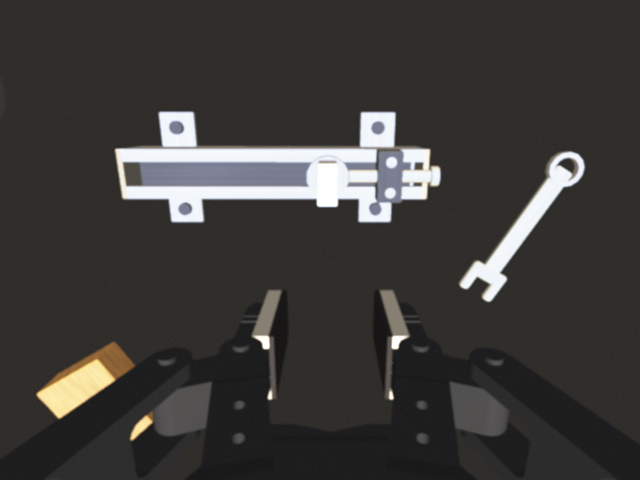

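View pics/s_fin.png

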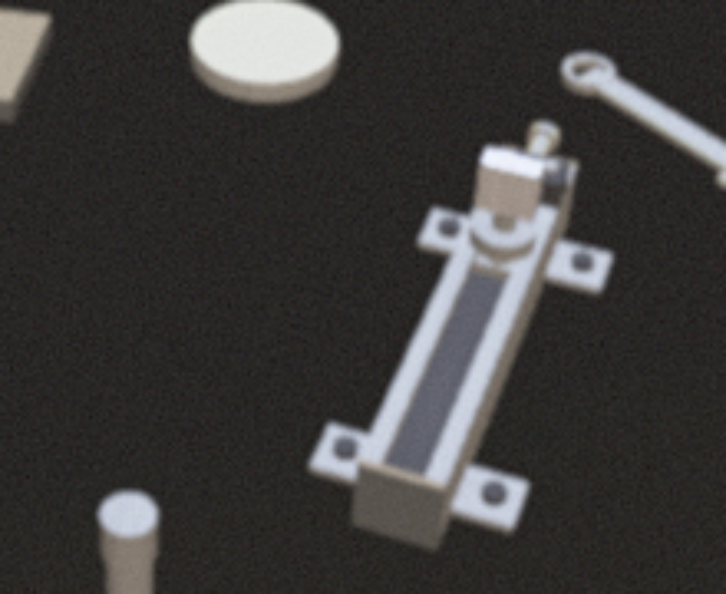

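The fitting is released. The tab top is at 97.7 mm (97.1 relative to the lips), so the tab centre is at about 82.1 mm. It lies across the slot within 1°, with the collar at the screw tip at (350,175). Handing in.

Run:
```python
from h import *
d=dict(np.load('top.npz')); W=cloud(d); Z=W[...,2]
m=np.zeros(Z.shape,bool); m[270:310,440:490]=1; m&=(Z>68); print('spare',cv2.minAreaRect(W[m][:,:2].astype(np.float32))[0]); save('t_fin.png',d['frame'])
arm.sign_off()
```

```text
spare (479.9769592285156, -308.73577880859375)
the job is handed in; nothing more can be done
```

View pics/t_fin.png

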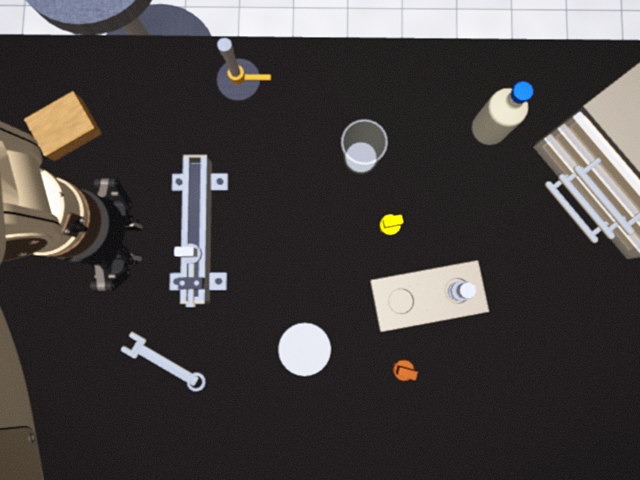

